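# Slide the base plate out over the end of the ledge

## Task

Push the flat metal plate along the wooden ledge towards the end where the low round dish stands (not the end with the tall tin), until about 4 cm of the plate sticks out past that end so that I can get my fingers under its edge. Only push it, never lift it off the ledge; leave it lying flat, roughly square with the ledge and not hanging over the ledge's long sides. Do not disturb the tin, the dish, the toy truck or the screwdriver.

Things in the scene. Friction and masses are not known exactly. Their poses are not given: they have to be found in the camera images.
- ledge: fixed low plywood ledge (a board on two feet): 320 mm long along its own y axis, 100 mm wide along its x axis, flat top 60 mm above the bench; both its ends are open and the board overhangs its feet. Origin: centre of its footprint, at bench height. z up.
- plate: loose bare aluminium base plate lying on the ledge, 170 g: 130 mm long along its own y axis (roughly along the ledge), 80 mm wide along its x axis, 6 mm thick, with four small dark screw holes that are only marks. Origin: centre of its underside. It slides with ordinary friction (a push of 1 to 2 N) and starts wholly on the ledge, up to 0.15 rad out of square.
- tin: loose tall round grey solvent tin with a paper band and black cap, 92 mm in diameter, 113 mm tall, standing on the bench just past one end of the ledge (which end varies). Origin: centre of its underside.
- dish: loose low round steel dish, 100 mm in diameter, 28 mm tall, standing on the bench just past the other end of the ledge, lower than the ledge. Origin: centre of its underside.
- truck: loose wooden toy truck, 110 mm long along its y axis, 72 mm wide over its wheels, 59 mm tall, on the bench beyond the ledge (the side away from the robot). Origin: centre of its footprint.
- screwdriver: loose screwdriver, about 170 mm long along its own x axis, lying on the bench on the robot's side of the ledge. Origin: under the middle of the tool, at bench height.
Things that resemble listed ones, but are neither listed nor needed, are in the scene too. What is meant by the plate is not purple, and is the larger of those in its own colour.

How it is judged:
By the outcome, as a careful person would: the job done as asked, in the order asked, and still so for the second after the job is handed in, with the robot touching nothing.
It also fails if it takes over 48 s, if anything falls off the work surface, if the arm or the gripper's body presses on something with over 40 N, if the wrist force passes 120 N, or if a joint passes its speed limit or range.

## Robot

A 6-joint arm with a two-finger parallel gripper is mounted at the origin on the work surface. World frame = base frame: x ahead of the robot, y to its left, z up, the work surface at z = 0. Lengths are in m, angles in rad, forces in N, time in s.
With the tool pointing down it reaches from about 0.425 to 0.95 m from the base axis. Payload 3.5 kg.
Tool frame: the origin (TCP) lies midway between the tips of the shut fingers; the grasp point (between the pads) lies 19 mm behind it (arm.tcp_to_grasp is the distance from the TCP to the grasp point, in m); x points along the fingers, y is the direction in which the jaws open and shut, and the axes are right-handed (so a half turn about x gives the same grasp; the last joint's range is limited). The gripper opens to 85 mm and grips with 20 to 120 N. Pads are 22 mm wide; open, the fingers measure 114 mm over their backs; the gripper's body (76 mm by 85 mm) begins 54 mm behind the grasp point. The pads swing forward as they close: fully open they stand 13 mm farther back than shut.
Start: joints at [-1.367, 0.286, 1.577, -0, 1.279, -0.15], TCP at [0.234, -0.633, 0.231] pointing down, gripper open.
Joint ranges: [-2.77, 2.77], [-0.9, 2.22], [0.21, 2.48], [-1.53, 4.67], [0.24, 2.81], [-2.84, 2.84]. Speed limits (rad/s): [2.79, 2.79, 3.14, 3.14, 3.14, 3.14].

## Interface

Orientations are given as a unit quaternion [w, x, y, z].
In Python, from workcell import arm, viewer gives the robot as it stands. The module is installed in compiled form; this text tells all that it offers.
- The arm moves only by the tool play_rows, never from a script. Its argument "deltas" is a list of rows, each a list of 5 numbers: the shift along the tool's x, y, z in cm, then the turn about the tool's x in degrees, then the opening in per cent of the stroke, from 0 (shut) to 100 (fully open). A call has 1 to 10 rows; each row is the pose to reach, as a shift and turn from the pose commanded when the call began, along the tool's axes at that moment; what a row does not reach only later rows make up. A row lasts 1/12 s, in which the tool goes at most 41.7 mm and 7.16 degrees, less where a joint would pass 70% of its speed; a pose out of reach is approached as far as the arm can. A call with a gripper value outside its range is refused whole. The fingers move at their own pace and stop on an object; "grip_force" is the grip in N (left out, the last holds). Time passes only in rows, so rows that repeat a pose let the fingers close. It gives the time, the measured TCP pose, the force and the opening at its end, in the units of the state.
- arm.sense(): the state, without advancing time (a new reading comes with each control period).
- viewer.read_camera(name): name is "side" or "top"; returns a dict with "pixels" (384x512x3 uint8, red, green, blue), "range_z" (384x512 float32, m along the optical axis (not along the pixel's ray), 0 where there is no reading), "K" (3x3 intrinsics, pixels), "view" (4x4, takes a point from world to camera coordinates). Camera axes: x right, y up, looking along -z (the intrinsics and any distortion apply to the point x, -y, -z); pixel columns grow to the right and rows downward; lengths in m; the calibration is good to about 2 mm. A picture is of the moment at which its call begins.
- arm.sign_off(): hands the job in, once; it reports no verdict.
The state is a dict: "time": time; "joints": joint angles; "joint_vel": joint speeds; "tau": joint torques, N m; "eef_pos": TCP position; "orientation": TCP orientation; "ft_force": force on the tool from outside, world axes, zero at the start; "moment": the same for the moment, N m; "gripper_width": finger opening in m.
Only numpy, scipy, OpenCV 4.12 (cv2) and the standard library are available. Lean on these libraries where they do the work, as an engineer would, in place of code of your own. Each camera call takes 0.05 s, during which the arm holds its last target.

## Working session

There is one attempt and no reset: what is moved stays moved. The work goes in short steps, Python scripts to look and compute and a tool call to move; the robot and the scene stay as the last step left them, time stands still between calls to the robot, and variables do not carry over. Pictures are saved under pics/ and viewed, and the job is handed in when it is done.

Besides the shell and the picture viewer there is one more tool, called after "Emit:" as name(argument=value, ...) on one line, values as JSON. play_rows: Moves the arm, as the interface text tells. Its arguments: {"type":"object","properties":{"deltas":{"type":"array","items":{"type":"array","items":{"type":"number"}}},"grip_force":{"type":"number"}},"required":["deltas"]}

```bash
mkdir -p pics
python3 - <<'E'
from workcell import arm, viewer
import cv2,numpy as np
for n in ("top","side"):
    d=viewer.read_camera(n); cv2.imwrite(f"pics/{n}0.png",cv2.cvtColor(d["pixels"],cv2.COLOR_RGB2BGR))
    np.savez(f"{n}0.npz",**d); print(n,d["K"].round(1).tolist(),d["view"].round(3).tolist())
s=arm.sense(); print({k:np.round(v,3).tolist() for k,v in s.items()})
E
```

```text
top [[424.3, 0.0, 257.4], [0.0, 424.3, 189.9], [0.0, 0.0, 1.0]] [[-0.01, -1.0, 0.008, 0.041], [0.998, -0.009, 0.067, -0.544], [-0.067, 0.008, 0.998, -1.057], [0.0, 0.0, 0.0, 1.0]]
side [[448.0, 0.0, 256.4], [0.0, 448.0, 185.1], [0.0, 0.0, 1.0]] [[-0.732, -0.682, 0.013, 0.412], [0.385, -0.398, 0.833, -0.243], [-0.562, 0.614, 0.554, -0.876], [0.0, 0.0, 0.0, 1.0]]
{'time': 0.1, 'joints': [-1.367, 0.287, 1.578, 0.0, 1.279, -0.15], 'joint_vel': [0.0, -0.003, -0.003, 0.001, -0.0, 0.002], 'tau': [0.001, -40.73, -29.37, -0.0, 0.003, -0.0], 'eef_pos': [0.234, -0.633, 0.23], 'orientation': [-0.124, -0.696, -0.125, 0.696], 'ft_force': [-0.191, -0.492, -0.112], 'moment': [-0.002, -0.038, 0.053], 'gripper_width': 0.086}
```

View pics/top0.png

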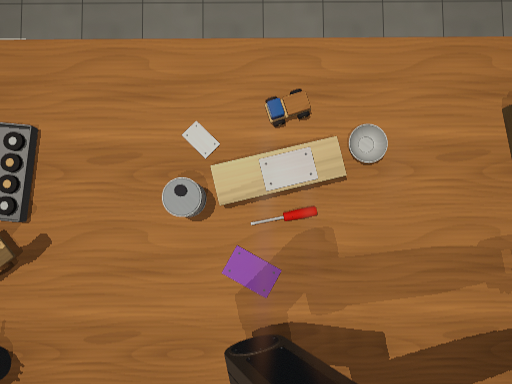

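View pics/side0.png

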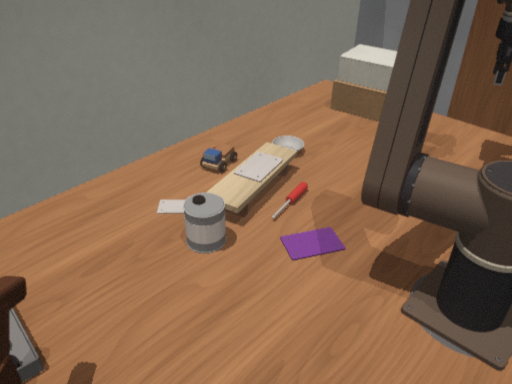

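The top view shows the plate at about (288,169) on the ledge. The ledge corners are at about (212,166), (337,137), (346,178) and (220,206). The dish is at (368,144), the tin at (183,197), the screwdriver at (285,216) and the truck at (288,107). The push therefore goes to the image's right.

```bash
cat > h.py <<'E'
import numpy as np,cv2
def ray(d,uv,z):
    K,V=d["K"],d["view"];R,t=V[:3,:3],V[:3,3];c=-R.T@t
    uv=np.atleast_2d(uv).astype(float)
    r=np.c_[(uv[:,0]-K[0,2])/K[0,0],-(uv[:,1]-K[1,2])/K[1,1],-np.ones(len(uv))]@R
    return c+r*((z-c[2])/r[:,2])[:,None]
def cloud(d):
    v,u=np.mgrid[:384,:512]; K,V=d["K"],d["view"];Z=d["range_z"].astype(float)
    P=np.stack([(u-K[0,2])/K[0,0]*Z,-(v-K[1,2])/K[1,1]*Z,-Z],-1)
    return (P-V[:3,3])@V[:3,:3]
def rect(mask,d,z,seed):
    mask=mask.astype(np.uint8)*255
    mask=cv2.morphologyEx(mask,cv2.MORPH_CLOSE,np.ones((5,5)))
    n,l,s,c=cv2.connectedComponentsWithStats(mask)
    m=(l==l[seed[1],seed[0]]).astype(np.uint8)
    ct=max(cv2.findContours(m,cv2.RETR_EXTERNAL,cv2.CHAIN_APPROX_NONE)[0],key=cv2.contourArea)[:,0]
    P=ray(d,ct,z)[:,:2]
    r=cv2.minAreaRect((P*1000).astype(np.float32))
    b=cv2.boxPoints(r)
    e=[b[1]-b[0],b[2]-b[1]];e=max(e,key=np.linalg.norm);e=e*np.sign(e[1])
    return dict(c=np.round(r[0],1),size=np.round(r[1],1),yaw=np.arctan2(-e[0],e[1]),box=b.round(1)) ,m
def masks(d):
    hsv=cv2.cvtColor(d["pixels"],cv2.COLOR_RGB2HSV)
    return hsv
E
python3 - <<'E'
from h import *
d=dict(np.load("top0.npz")); h=masks(d); P=cloud(d)
for n,p in dict(plate=(288,175),ledge=(235,185),bench=(300,250),tin=(190,200),dish=(368,146),decoy=(200,140)).items():
    print(n,h[p[1],p[0]],P[p[1],p[0]].round(3))
plate=(h[...,1]<45)&(h[...,2]>150)&(P[...,2]>.045)
r,m=rect(plate,d,.066,(288,175));print("plate",r,r['yaw'])
led=(P[...,2]>.045)&(P[...,2]<.08)
r,m=rect(led,d,.06,(288,175));print("ledge",r)
r2,m=rect((h[...,1]<45)&(h[...,2]>150),d,0,(200,140));print("decoy",r2)
Z=P[...,2]
for n,(u,v,w) in dict(tin=(183,197,32),dish=(368,144,28),truck=(288,107,28),sd=(285,216,38)).items():
    s=np.s_[v-w:v+w,u-w:u+w]; q=P[s].reshape(-1,3); lo=dict(tin=.08,dish=.015,truck=.02,sd=.008)[n]
    hi=.055 if n in('dish','sd') else .2
    q=q[(q[:,2]>lo)&(q[:,2]<hi)]; print(n,len(q),q.min(0).round(3),q.max(0).round(3),((q.min(0)+q.max(0))/2).round(3))
E
```

```text
plate [ 20  15 199] [ 0.576 -0.038  0.067]
ledge [ 21  91 200] [0.554 0.091 0.061]
bench [ 15 172 138] [ 0.391 -0.071  0.   ]
tin [ 45   3 151] [0.516 0.193 0.109]
dish [ 23  13 178] [ 0.656 -0.251  0.007]
decoy [ 24  13 199] [0.675 0.182 0.009]
plate {'c': array([592.4, -38.5]), 'size': array([ 80.7, 129.4]), 'yaw': np.float32(0.22996226), 'box': array([[ 538.4,   15.3],
       [ 567.9, -110.7],
       [ 646.4,  -92.3],
       [ 617. ,   33.7]], dtype=float32)} 0.22996226
ledge {'c': array([590.1, -14.8]), 'size': array([100.6, 319.7]), 'yaw': np.float32(0.22522588), 'box': array([[ 505.4,  129.8],
       [ 576.8, -181.8],
       [ 674.9, -159.3],
       [ 603.5,  152.3]], dtype=float32)}
decoy {'c': array([679. , 182.1]), 'size': array([87.2, 53.2]), 'yaw': np.float32(-0.79435164), 'box': array([[629.2, 170.5],
       [666.5, 132.6],
       [728.7, 193.7],
       [691.4, 231.6]], dtype=float32)}
tin 1245 [0.482 0.168 0.08 ] [0.571 0.259 0.118] [0.526 0.213 0.099]
dish 536 [ 0.614 -0.294  0.015] [ 0.711 -0.196  0.033] [ 0.662 -0.245  0.024]
truck 1077 [ 0.709 -0.1    0.02 ] [0.804 0.015 0.066] [ 0.757 -0.043  0.043]
sd 429 [ 0.385 -0.115  0.009] [0.571 0.059 0.055] [ 0.478 -0.028  0.032]
```

```bash
cat >> h.py <<'E'
from scipy.spatial.transform import Rotation as Ro
LC=np.array([.5901,-.0148]);YAW=.2255
EX=np.array([np.cos(YAW),np.sin(YAW)]);EY=np.array([-np.sin(YAW),np.cos(YAW)])
def L2W(x,y,z): return np.r_[LC+x*EX+y*EY,z]
def W2L(p): q=np.asarray(p[:2])-LC; return np.array([q@EX,q@EY])
def tool(s):
    q=s["orientation"]; return Ro.from_quat([q[1],q[2],q[3],q[0]]).as_matrix()
def goto(s,target):
    R=tool(s); t=R.T@(target-s["eef_pos"])*100
    a=np.r_[EX,0]@R; ang=np.degrees(np.arctan2(a[2],a[1])); ang=(ang+90)%180-90
    print("axes x,y,z",R.T.round(3).tolist()); print("shift cm",t.round(2),"turn deg",ang.round(2), "tcp ledge xy mm",(W2L(s["eef_pos"])*1000).round(1),"z",s["eef_pos"][2].round(4))
E
python3 - <<'E'
from h import *
from workcell import arm
s=arm.sense(); goto(s,L2W(-.003,.066,.231)); print(s["joints"])
E
```

```text
axes x,y,z [[-0.0, 0.002, -1.0], [0.346, -0.938, -0.002], [-0.938, -0.346, -0.0]]
shift cm [ 4.000e-02 -5.219e+01 -5.538e+01] turn deg -82.65 tcp ledge xy mm [-485.5 -522.5] z 0.2301
[-1.36701091e+00  2.87137611e-01  1.57799136e+00  1.34704389e-05
  1.27861654e+00 -1.50006807e-01]
```

Emit:
play_rows(deltas=[[0,-2.6,-2.8,-4,45],[0,-5.2,-5.6,-8,45],[0,-7.8,-8.4,-12,45],[0,-10.4,-11.2,-16,45],[0,-13,-14,-20,45],[0,-15.6,-16.8,-24,45],[0,-18.2,-19.6,-28,45],[0,-20.8,-22.4,-32,45],[0,-23.4,-25.2,-36,45],[0,-26,-28,-40,45]], grip_force=20)

```text
time: 0.93
eef_pos: [0.4067, -0.2903, 0.2309]
orientation: [-0.356, -0.611, -0.356, 0.611]
ft_force: [0.1, -0.3, 0.7]
gripper_width: 0.0384
```

Run:
```python
from h import *
from workcell import arm
s=arm.sense(); goto(s,L2W(-.003,.066,.231)); print(s["joints"],s["gripper_width"],s["time"])
```

```text
axes x,y,z [[-0.0, 0.0, -1.0], [0.87, -0.493, -0.0], [-0.493, -0.87, -0.0]]
shift cm [  0.    -2.31 -37.68] turn deg -42.47 tcp ledge xy mm [-240.4 -227.5] z 0.2309
[-8.23282415e-01 -1.06559205e-01  1.99911088e+00  1.06280468e-04
  1.24959673e+00 -3.07537257e-01] 0.03840340745743 0.9333
```

Emit:
play_rows(deltas=[[0,-0.2,-3.8,-4.3,45],[0,-0.5,-7.6,-8.5,45],[0,-0.7,-11.4,-12.8,45],[0,-0.9,-15.2,-17,45],[0,-1.2,-19,-21.3,45],[0,-1.4,-22.8,-25.5,45],[0,-1.6,-26.6,-29.8,45],[0,-1.9,-30.4,-34,45],[0,-2.1,-34.2,-38.3,45],[0,-2.3,-37.7,-42.5,45]])

```text
time: 1.77
eef_pos: [0.5737, 0.0488, 0.2308]
orientation: [0.553, 0.44, 0.554, -0.44]
ft_force: [-0.2, -0.2, 0.1]
gripper_width: 0.0385
```

Run:
```python
from h import *
from workcell import arm
s=arm.sense(); goto(s,L2W(-.003,.066,.231)); print(s["joints"],s["gripper_width"],s["time"])
```

```text
axes x,y,z [[-0.001, 0.0, -1.0], [0.974, 0.225, -0.001], [0.225, -0.974, -0.0]]
shift cm [-0.02 -0.12 -0.04] turn deg 0.1 tcp ledge xy mm [-1.8 65.6] z 0.2308
[-9.13760520e-02  6.99506679e-02  1.82537486e+00  1.28641363e-04
  1.24695297e+00 -3.18685655e-01] 0.03845316569458397 1.7667
```

Emit:
play_rows(deltas=[[3,-0.1,0,0,45],[6,-0.1,0,0,45],[9,-0.1,0,0,45],[12,-0.1,0,0,45],[14,-0.1,0,0,45],[15.3,-0.1,0,0,45],[15.8,-0.1,0,0,45],[15.8,-0.1,0,0,45]])

```text
time: 2.43
eef_pos: [0.5717, 0.0463, 0.0721]
orientation: [0.552, 0.441, 0.553, -0.442]
ft_force: [0.1, -0.3, 0.7]
gripper_width: 0.0386
```

Run:
```python
from h import *
from workcell import arm,viewer
for n in ("top","side"):
    d=viewer.read_camera(n); np.savez(f"{n}1.npz",**d)
    c=(280,170) if n=="top" else (255,180)
    im=cv2.cvtColor(d["pixels"],cv2.COLOR_RGB2BGR)[c[1]-75:c[1]+75,c[0]-100:c[0]+100]
    cv2.imwrite(f"pics/{n}1.png",cv2.resize(im,None,fx=4,fy=4,interpolation=cv2.INTER_CUBIC))
s=arm.sense(); goto(s,L2W(-.003,.066,.064)); print(s["ft_force"])
```

```text
axes x,y,z [[0.002, -0.0, -1.0], [0.975, 0.221, 0.002], [0.221, -0.975, 0.001]]
shift cm [ 1.07 -0.05 -0.29] turn deg -0.15 tcp ledge xy mm [-2.5 63.1] z 0.0747
[0.23473815 0.31852264 0.15705542]
```

View pics/side1.png

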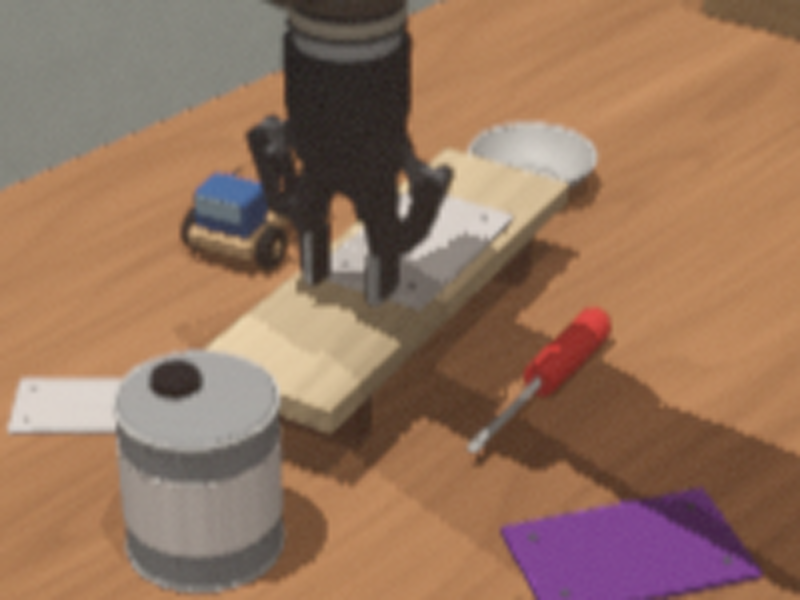

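View pics/top1.png

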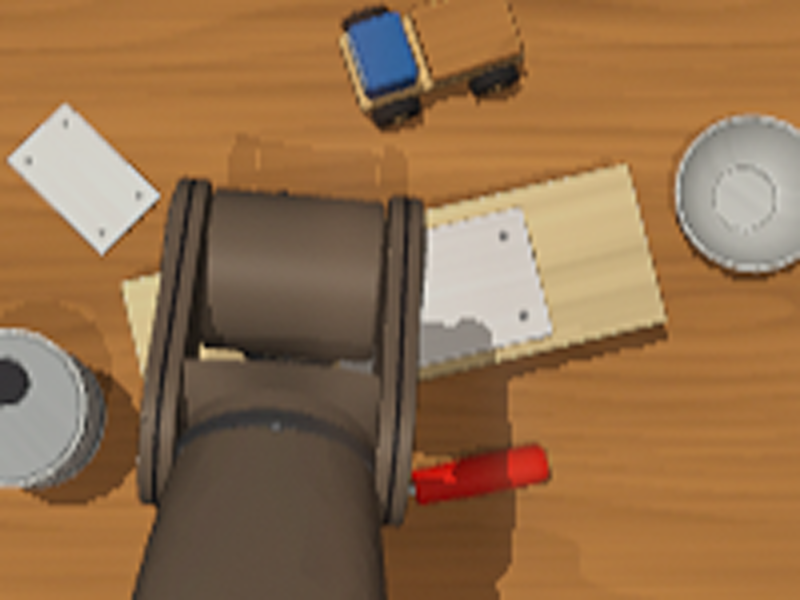

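Side view: both fingers stand just behind the plate's near edge, with tips at about (313,285) and (378,300) in the crop, and clear of the tin. Next I feel downward for the board.

Emit:
play_rows(deltas=[[0.3,0,-0.2,0,45],[0.6,0,-0.2,0,45],[0.8,0,-0.2,0,45],[0.8,0,-0.2,0,45],[0.8,0,-0.2,0,45]])

```text
time: 2.95
eef_pos: [0.572, 0.0483, 0.0654]
orientation: [0.553, 0.441, 0.552, -0.441]
ft_force: [-0.1, -0.4, -0.0]
gripper_width: 0.038
```

Emit:
play_rows(deltas=[[0.1,0,0,0,45],[0.2,0,0,0,45],[0.2,0,0,0,45],[0.2,0,0,0,45]])

```text
time: 3.28
eef_pos: [0.572, 0.0482, 0.0632]
orientation: [0.552, 0.441, 0.553, -0.441]
ft_force: [-0.1, -0.1, -0.7]
gripper_width: 0.038
```

Emit:
play_rows(deltas=[[0.1,0,0,0,45],[0.2,0,0,0,45],[0.2,0,0,0,45]])

```text
time: 3.53
eef_pos: [0.5719, 0.0482, 0.0611]
orientation: [0.552, 0.441, 0.553, -0.441]
ft_force: [-0.0, 0.3, -0.5]
gripper_width: 0.0383
```

Emit:
play_rows(deltas=[[0.1,0,0,0,45],[0.2,0,0,0,45],[0.2,0,0,0,45]])

```text
time: 3.78
eef_pos: [0.5719, 0.0483, 0.0591]
orientation: [0.552, 0.441, 0.553, -0.441]
ft_force: [0.4, 0.3, 0.8]
gripper_width: 0.0384
```

Emit:
play_rows(deltas=[[0.1,0,0,0,45],[0.1,0,0,0,45],[0.1,0,0,0,45]])

```text
time: 4.03
eef_pos: [0.5721, 0.0483, 0.0588]
orientation: [0.553, 0.441, 0.553, -0.441]
ft_force: [-1.5, -0.4, 3.6]
gripper_width: 0.0384
```

Emit:
play_rows(deltas=[[0.1,0,0,0,45],[0.1,0,0,0,45],[0.1,0,0,0,45]])

```text
time: 4.28
eef_pos: [0.5722, 0.0483, 0.0587]
orientation: [0.552, 0.441, 0.553, -0.441]
ft_force: [-3.9, 1.3, 7.9]
gripper_width: 0.0381
```

The tips touch the board at TCP z of about 0.059. I raise them 3 mm from the commanded pose, which leaves about 1.5 mm of clearance, and push part of the way.

Emit:
play_rows(deltas=[[-0.3,0,0,0,45],[-0.3,0,0,0,45],[-0.3,0,0.4,0,45],[-0.3,0,0.8,0,45],[-0.3,0,1.2,0,45],[-0.3,0,1.6,0,45],[-0.3,0,2,0,45],[-0.3,0,2.4,0,45],[-0.3,0,2.8,0,45],[-0.3,0,2.8,0,45]])

```text
time: 5.12
eef_pos: [0.5784, 0.0201, 0.0603]
orientation: [0.552, 0.441, 0.552, -0.442]
ft_force: [0.1, 0.7, -0.3]
gripper_width: 0.0383
```

```bash
cat > look.py <<'E'
import sys
from h import *
from workcell import arm,viewer
k=sys.argv[1]
for n in ("top","side"):
    d=viewer.read_camera(n); np.savez(f"{n}{k}.npz",**d)
    c=(300,170) if n=="top" else (255,180)
    im=cv2.cvtColor(d["pixels"],cv2.COLOR_RGB2BGR)[c[1]-75:c[1]+75,c[0]-100:c[0]+100]
    cv2.imwrite(f"pics/{n}{k}.png",cv2.resize(im,None,fx=4,fy=4,interpolation=cv2.INTER_CUBIC))
    h=masks(d);P=cloud(d); q=P-np.r_[LC,0]; lx=q[...,:2]@EX; ly=q[...,:2]@EY
    m=(h[...,1]<45)&(h[...,2]>110)&(P[...,2]>.05)&(P[...,2]<.085)&(abs(lx)<.07)&(ly>-.25)&(ly<.1)
    v,u=np.where(m); W=ray(d,np.c_[u,v],.066)[:,:2]-LC; x=W@EX*1e3; y=W@EY*1e3
    print(n,len(x),"front edge by lateral band:",[(b,np.percentile(y[abs(x-b)<4],1).round(1)) for b in(-30,-15,0,15,30) if (abs(x-b)<4).sum()>10], "lateral edges by station",[(s,*np.percentile(x[abs(y-s)<5],[1,99]).round(1)) for s in range(-195,40,20) if (abs(y-s)<5).sum()>10])
s=arm.sense(); goto(s,s["eef_pos"]); print(s["ft_force"].round(1) if hasattr(s["ft_force"],'round') else s["ft_force"],s["time"])
E
python3 look.py 2
```

```text
top 698 front edge by lateral band: [(-30, np.float64(-102.8)), (-15, np.float64(-103.3)), (0, np.float64(-103.0)), (15, np.float64(-103.4)), (30, np.float64(-103.2))] lateral edges by station [(-95, np.float64(-42.9), np.float64(36.1)), (-75, np.float64(-41.9), np.float64(35.9)), (-55, np.float64(-42.4), np.float64(10.6))]
side 378 front edge by lateral band: [(-30, np.float64(-100.7)), (-15, np.float64(-100.9)), (0, np.float64(-83.9)), (15, np.float64(-72.3)), (30, np.float64(-99.6))] lateral edges by station [(-95, np.float64(-44.4), np.float64(32.3)), (-75, np.float64(-45.7), np.float64(18.8)), (-55, np.float64(-46.1), np.float64(10.3)), (-35, np.float64(-44.2), np.float64(33.3)), (-15, np.float64(-44.8), np.float64(34.7)), (5, np.float64(-44.5), np.float64(27.9)), (25, np.float64(-45.7), np.float64(28.8))]
axes x,y,z [[0.0, -0.0, -1.0], [0.975, 0.221, 0.0], [0.221, -0.975, 0.0]]
shift cm [0. 0. 0.] turn deg -0.17 tcp ledge xy mm [-3.5 37.1] z 0.0604
[ 0.   0.4 -0.3] 5.2167
```

View pics/side2.png

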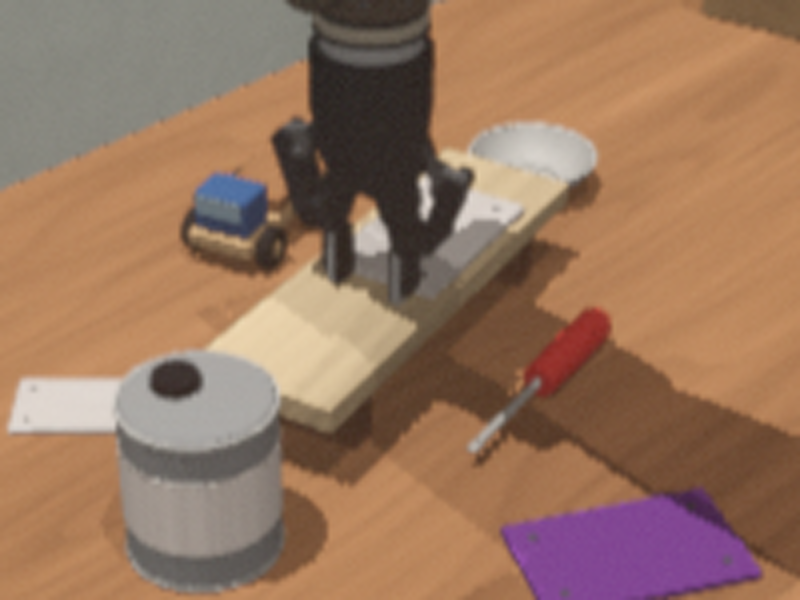

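The plate is sliding squarely. Its front edge is level at −103 mm in ledge coordinates, and the goal is −200.

Emit:
play_rows(deltas=[[0,0,0.5,0,45],[0,0,1.2,0,45],[0,0,1.9,0,45],[0,0,2.6,0,45],[0,0,3.3,0,45],[0,0,4,0,45],[0,0,4.5,0,45],[0,0,4.8,0,45],[0,0,5,0,45],[0,0,5,0,45]])

```text
time: 6.05
eef_pos: [0.5894, -0.0284, 0.0604]
orientation: [0.553, 0.441, 0.552, -0.441]
ft_force: [0.2, -0.6, 1.1]
gripper_width: 0.0386
```

```bash
python3 look.py 3
```

```text
top 458 front edge by lateral band: [(-30, np.float64(-152.6)), (-15, np.float64(-153.2)), (0, np.float64(-152.8)), (15, np.float64(-153.5)), (30, np.float64(-153.0))] lateral edges by station [(-155, np.float64(-41.3), np.float64(34.6)), (-135, np.float64(-43.1), np.float64(34.8)), (-115, np.float64(-43.2), np.float64(-9.4))]
side 357 front edge by lateral band: [(-30, np.float64(-146.8)), (-15, np.float64(-148.6)), (0, np.float64(-46.7)), (15, np.float64(-132.3)), (30, np.float64(-146.8))] lateral edges by station [(-135, np.float64(-46.1), np.float64(22.5)), (-115, np.float64(-44.2), np.float64(14.0)), (-95, np.float64(-44.8), np.float64(-21.5)), (-75, np.float64(-45.7), np.float64(33.5)), (-55, np.float64(-46.1), np.float64(31.9)), (-35, np.float64(-44.2), np.float64(16.6))]
axes x,y,z [[0.0, -0.0, -1.0], [0.975, 0.221, 0.0], [0.221, -0.975, 0.0]]
shift cm [0. 0. 0.] turn deg -0.14 tcp ledge xy mm [ -3.7 -12.7] z 0.0603
[0.1 0.5 0.2] 6.15
```

Exactly 50 mm of travel and still square. 46.5 mm remain, so I push 46 mm and check.

Emit:
play_rows(deltas=[[0,0,0.5,0,45],[0,0,1.2,0,45],[0,0,1.9,0,45],[0,0,2.6,0,45],[0,0,3.3,0,45],[0,0,3.9,0,45],[0,0,4.3,0,45],[0,0,4.5,0,45],[0,0,4.6,0,45],[0,0,4.6,0,45]])

```text
time: 6.98
eef_pos: [0.5995, -0.073, 0.0604]
orientation: [0.553, 0.441, 0.552, -0.441]
ft_force: [-0.5, 0.5, 0.4]
gripper_width: 0.0385
```

Emit:
play_rows(deltas=[[0,0,-0.5,0,45],[0,0,-1.5,0,45],[0,0,-2,0,45],[-1.5,0,-2,0,45],[-4.5,0,-2,0,45],[-8,0,-3,0,45],[-11,0,-6,0,45],[-14,0,-10,0,45],[-16,0,-14,0,45],[-16,0,-18,0,45]])

```text
time: 7.82
eef_pos: [0.5632, 0.0954, 0.2246]
orientation: [0.555, 0.443, 0.55, -0.44]
ft_force: [1.4, 0.9, 1.2]
gripper_width: 0.0382
```

```bash
python3 look.py 4
```

```text
top 1750 front edge by lateral band: [(-30, np.float64(-198.2)), (-15, np.float64(-198.9)), (0, np.float64(-198.5)), (15, np.float64(-198.4)), (30, np.float64(-198.7))] lateral edges by station [(-195, np.float64(-41.7), np.float64(36.2)), (-175, np.float64(-42.1), np.float64(35.3)), (-155, np.float64(-42.9), np.float64(35.6)), (-135, np.float64(-43.1), np.float64(36.0)), (-115, np.float64(-43.3), np.float64(35.8)), (-95, np.float64(-42.9), np.float64(36.1)), (-75, np.float64(-43.1), np.float64(35.9))]
side 653 front edge by lateral band: [(-30, np.float64(-192.0)), (-15, np.float64(-194.7)), (0, np.float64(-192.6)), (15, np.float64(-193.1)), (30, np.float64(-192.7))] lateral edges by station [(-195, np.float64(-44.3), np.float64(30.8)), (-175, np.float64(-48.3), np.float64(32.1)), (-155, np.float64(-48.7), np.float64(32.1)), (-135, np.float64(-44.5), np.float64(32.3)), (-115, np.float64(-46.0), np.float64(33.3)), (-95, np.float64(-44.0), np.float64(31.9)), (-75, np.float64(-45.6), np.float64(32.9))]
axes x,y,z [[0.004, 0.002, -1.0], [0.974, 0.228, 0.004], [0.228, -0.974, -0.001]]
shift cm [0. 0. 0.] turn deg 0.25 tcp ledge xy mm [ -2.9 117.9] z 0.2219
[ 0.2 -0.4 -0.6] 7.9167
```

View pics/top4.png

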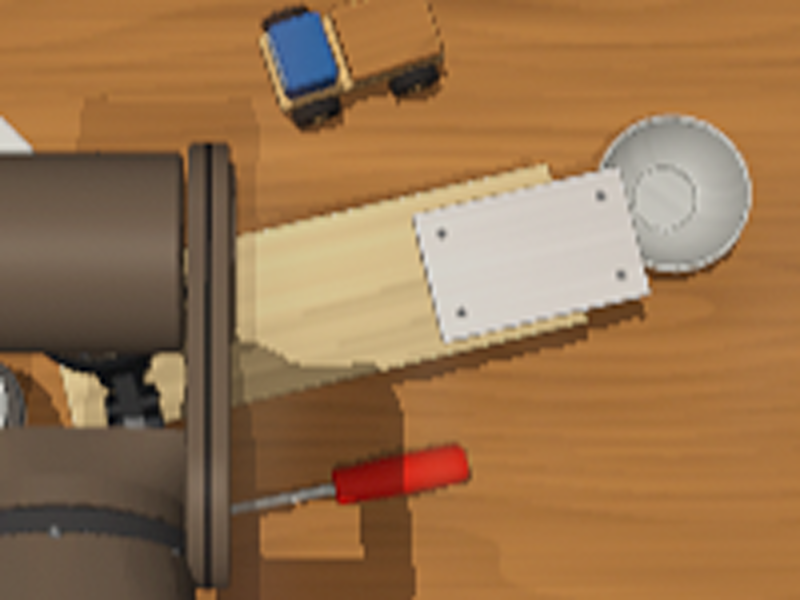

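View pics/side4.png

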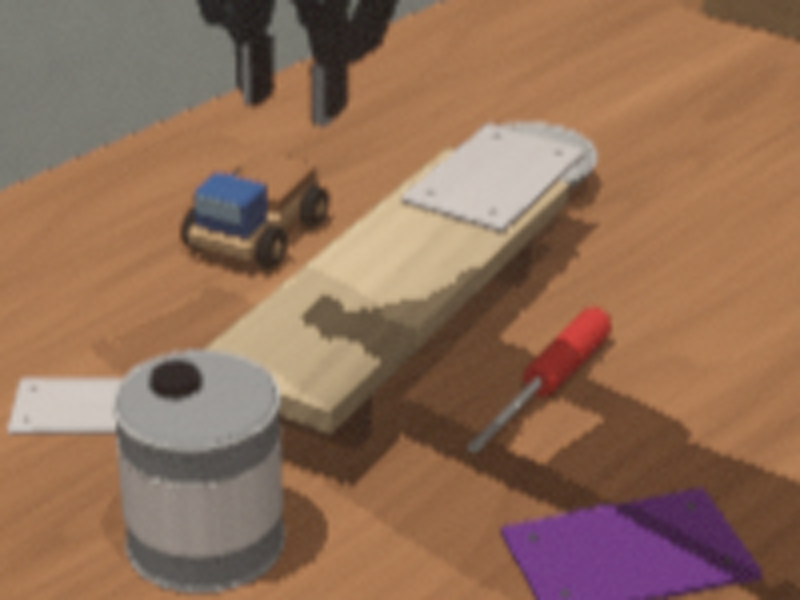

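The plate sits flat and square with about 39 mm out, and the gripper is clear. I compare the other objects with the first pictures before handing in.

Run:
```python
from h import *
from workcell import arm
a=dict(np.load("side0.npz"));b=dict(np.load("side4.npz"))
df=cv2.absdiff(a["pixels"],b["pixels"]).max(2)
for n,(u0,u1,v0,v1) in dict(tin=(182,228,194,252),truck=(198,240,146,173),screwdriver=(270,310,180,220),dish=(290,306,136,156)).items(): 
    q=df[v0:v1,u0:u1]; print(n,"frac changed>40:",(q>40).mean().round(3))
d=dict(np.load("top4.npz"));h=masks(d);P=cloud(d)
r,_=rect((h[...,1]<45)&(h[...,2]>150)&(P[...,2]>.045),d,.066,(300,170)); print(r['c'],r['size'],r['yaw'], "ledge frame",W2L(r['c']/1000)*1000)
arm.sign_off()
```

```text
tin frac changed>40: 0.0
truck frac changed>40: 0.0
screwdriver frac changed>40: 0.409
dish frac changed>40: 0.028
[549.   36.1] [1274.9  933.4] -0.0055046505 ledge frame [-28.67852703  58.80103815]
the job is handed in; nothing more can be done
```

I pushed the plate along the ledge towards the dish with the two half-open fingers behind its rear edge. It moved about 110 mm without being lifted, and I then backed the gripper off, raised it clear and handed the job in at about 8 s.

**Plate:** in the last top view its front edge is 38 to 39 mm past the ledge end, level across its width to within 1 mm. It lies flat, with its sides at −43 and +36 mm on a ledge that reaches ±50 mm. The side camera put the overhang lower, at 32 to 35 mm. It had also read 2 to 6 mm short of the top camera earlier in the push, so I relied on the top view.

**Other things:** the tin and truck are unchanged from the first picture, and the dish nearly so (3% of its pixels changed).

**Checks that failed or disagreed:**
- **Screwdriver:** the picture comparison flagged 41% of its patch as changed. Its tip and handle appear at the same pixels as before, so I put this down to the arm's moving shadow, but I did not measure it separately.
- **Rectangle fit:** a last fit to the plate merged with the arm and gave unusable numbers. The plate result rests on the edge measurements above.

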